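Pack the bath box and clip its lid down

ROBOT

A 7-joint arm with a two-finger parallel gripper is mounted at the origin on the work surface. World frame = base frame: x ahead of the robot, y to its left, z up, the work surface at z = 0. Lengths are in m, angles in rad, forces in N, time in s.
With the tool pointing down it reaches from about 0.425 to 0.875 m from the base axis. Payload 4.7 kg.
Tool frame: the origin (TCP) lies midway between the tips of the shut fingers; the grasp point (between the pads) lies 19 mm behind it; z points along the fingers, y is the direction in which the jaws open and shut (so a half turn about z gives the same grasp; the last joint's range is limited). The gripper opens to 87 mm and grips with 3 to 60 N. Pads are 19 mm wide; open, the fingers measure 117 mm over their backs; the gripper's body (75 mm by 190 mm) begins 51 mm behind the grasp point.
Start: joints at [-1.211, 0.321, -0.07, 1.45, 0.023, 1.371, -0.057], TCP at [0.22, 0.612, 0.223] pointing down, gripper open.
Joint ranges: [-2.86, 2.86], [-0.3, 2.09], [-1.38, 1.24], [0.06, 2.45], [-1.56, 4.7], [0.09, 2.05], [-2.69, 2.69]. Speed limits (rad/s): [2.57, 2.57, 3.14, 3.14, 3.14, 3.14, 3.14].

INTERFACE

Orientations are given as a rotation vector (axis times angle).
In Python, from bench import get_state, eyes, job gives the robot as it stands. The module is installed in compiled form; this text tells all that it offers.
- The arm moves only by the shell command python3 -m jog 'ROWS' [FORCE]. ROWS is JSON, a list that holds one entry, the list of rows, each a list of 5 numbers: the opening, from 0 (shut) to 1 (fully open), then the shift along the tool's x, y, z in units of 40 mm (1.0 is 40 mm), then the turn about the tool's z in units of 5 degrees (1.0 is 5 degrees). In form: [[[jaw, dx, dy, dz, turn], ...]]. A call has 1 to 10 rows; each row shifts and turns the commanded pose from where the row before left it, along the tool's axes as they then stand; what a row does not reach is not made up. A row lasts 1/8 s, in which the tool goes at most 62.5 mm and 10.7 degrees, less where a joint would pass 70% of its speed; a pose out of reach is approached as far as the arm can. A call is refused whole if a number of a shift passes 1 or a number of a turn 1, either way. A call with a gripper value outside its range is refused whole. The fingers move at their own pace and stop on an object; FORCE is the grip in N (left out, the last holds). Time passes only in rows, so rows that do not move let the fingers close. It gives the time, the measured TCP pose, the force and the opening at its end, in the units of the state.
- get_state(): the state, without advancing time (a new reading comes with each control period).
- eyes.get_image(name): name is "scene" or "side" or "wrist"; returns (picture, depth): 420x560x3 uint8, red, green, blue; 420x560 float32, m along the optical axis (not along the pixel's ray), 0 where there is no reading.
- eyes.camera_params(name): a dict with "camera_matrix" (3x3 intrinsics, pixels), "pose" (4x4, takes a point from camera to world coordinates); the wrist camera has in their place "mount" (4x4, takes a point from camera to tool coordinates, whose origin is the TCP and whose axes are the flange's). Camera axes: x right, y down, z forward; pixel columns grow to the right and rows downward; lengths in m; the calibration is good to about 2 mm. A picture is of the moment at which its call begins: read the wrist's pose just before it. camera_params takes no time and is no camera call.
- job.close_job(): hands the job in, once; it reports no verdict.
The state is a dict: "time": time; "joint_positions": joint angles; "qd": joint speeds; "joint_torque": joint torques, N m; "position": TCP position; "tool_rot": TCP orientation; "ft_force": force on the tool from outside, world axes, zero at the start; "torque": the same for the moment, N m; "grip_width": opening from 0.0 (shut) to 1.0 (fully open).
Only numpy, scipy, OpenCV 4.12 (cv2) and the standard library are available. Lean on these libraries where they do the work, as an engineer would, in place of code of your own. Each camera call takes 0.05 s, during which the arm holds its last target. There are 200 camera calls.

TASK

Lay the green flat bottle and the blue-and-white carton side by side, flat on the floor of the white storage box, put the blue lid on so that it sits flat and fully home all round, and only then fold both orange clips over until they lie flat on the lid. Leave the nail brush, soap dish, mug and pump bottles where they are.

Things in the scene. Friction and masses are not known exactly. Their poses are not given: they have to be found in the camera images.
- box: White open storage box, fixed, outside 160 (x) x 200 (y) x 72 high, walls and floor 5 thick: inside 150 x 190, floor at z = 5, rim at z = 72. Origin: centre of its underside, z up. Grey hinge brackets for the orange clips stand outside the middle of its two long walls (-x and +x), reaching to x = +-95 and z = 88, each 80 wide along y.
- clip_front (a joint): Orange flap clip 56 long, 60 wide (along the box's y), 6 thick, hinged on the box's -x side (the side nearer the robot). 0 = folded flat over the lid, pointing to the box's +x; 1.57 = upright; more = leaning outwards; limit 2.2 rad. A stiff hinge (about 1 N at the tip) keeps it where it is left.
- clip_back (a joint): The same clip on the box's +x side, pointing to the box's -x when folded flat (0).
- clip_front_hinge (a point): Point on the hinge axis of clip_front, at (-90, 0, 82) in the box frame; the axis runs along the box's y.
- clip_back_hinge (a point): Point on the hinge axis of clip_back, at (90, 0, 82) in the box frame; the axis runs along the box's y.
- clip_front_tip (a point): Middle of the free edge of clip_front, 56 from its hinge.
- clip_back_tip (a point): Middle of the free edge of clip_back, 56 from its hinge.
- lid: Loose blue lid, 250 g, right way up on the counter. Origin: centre of its underside. Plug 144 (x) x 184 (y) x 8 thick (lower 4 only 138 x 178) fits into the box; above it a plate 156 x 196 x 6 (z 8 to 14) rests on the rim. Bar handle along its y, 14 wide, 90 long, 14 high, centre at z = 39, posts at y = +-40. Seated, its origin is 64 above the box origin; fits either way round.
- flat_bottle: Green flat-sided bottle lying down, 180 g, 126 long (x) with its black cap (24 wide) at +x, body 90 x 46 x 34 high from x = -62 to 28. Origin on the underside, at the middle of the whole length.
- carton: Carton, one half blue and the other half white, 120 g, 95 (x) x 58 (y) x 36 high. Origin at the centre of its underside.
- nail_brush: Bystander: wooden nail brush lying bristles down, 121 (x) x 40 x 26 high, handle to -x. Origin on the underside, mid-length.
- soap_dish: Bystander: white soap dish with a yellow bar of soap, 105 (x) x 72 (y) x 26 high. Origin at the centre of its underside.
- mug: Bystander: blue mug, 76 across, 85 high, handle at its +y. Origin at the centre of its underside.
- amber_pump: Bystander: amber pump bottle, 60 across, 175 high over the pump. Origin at the centre of its underside.
- green_pump: Bystander: green pump bottle, 68 across, 185 high over the pump, near the back of the counter. Origin at the centre of its underside.

How it is judged:
By the outcome, as a careful person would: the job done as asked, in the order asked, and still so for the second after the job is handed in, with the robot touching nothing.
It also fails if it takes over 72 s, if anything falls off the work surface, if the arm or the gripper's body presses on something with over 40 N, if the wrist force passes 120 N, or if a joint passes its speed limit or range.

## Working session

There is one attempt and no reset: what is moved stays moved. The work goes in short steps, Python scripts to look and compute and a shell command to move; the robot and the scene stay as the last step left them, time stands still between calls to the robot, and variables do not carry over. Pictures are saved under pics/ and viewed, about 8 in all and at most 12, crops included, and the job is handed in when it is done.

```bash
mkdir -p pics
cat > h.py <<'E'
import numpy as np, cv2
from bench import get_state, eyes
from scipy.spatial.transform import Rotation as R
def cloud(name):
    s=get_state(); im,d=eyes.get_image(name); p=eyes.camera_params(name)
    K=np.array(p["camera_matrix"])
    if "pose" in p: T=np.array(p["pose"])
    else:
        B=np.eye(4);B[:3,:3]=R.from_rotvec(s["tool_rot"]).as_matrix();B[:3,3]=s["position"];T=B@np.array(p["mount"])
    v,u=np.mgrid[:d.shape[0],:d.shape[1]]
    c=np.stack([(u-K[0,2])/K[0,0]*d,(v-K[1,2])/K[1,1]*d,d],-1)
    P=c@T[:3,:3].T+T[:3,3]; P[d==0]=np.nan
    return im,P
def save(n,im): cv2.imwrite(f"pics/{n}.png",im[...,::-1])
E
python3 - <<'E'
from h import *
print(get_state())
ims=[]
for n in("scene","side"):
    im,P=cloud(n); np.savez(n,im=im,P=P); save(n,im); print(eyes.camera_params(n))
E
```

```text
{'time': 0.0, 'joint_positions': array([-1.21088184,  0.32180908, -0.07008213,  1.45169217,  0.02259613,
        1.37080847, -0.05689991]), 'qd': array([-7.09101285e-04, -6.35355924e-04, -1.32619363e-03,  1.15879776e-03,
        2.84949391e-04, -1.14687539e-03, -9.36939268e-05]), 'joint_torque': array([ 3.09953816e-05, -4.91286063e+01, -4.03533652e-01, -3.12527275e+01,
       -6.38065115e-02,  4.37069067e-02,  1.76980120e-04]), 'position': array([0.2201817 , 0.61096929, 0.22146193]), 'tool_rot': array([-5.40417651e-01, -3.09452139e+00,  3.00895282e-03]), 'ft_force': array([-0.12890191, -0.16725928, -0.28557858]), 'torque': array([-0.03899465, -0.06275517, -0.01229102]), 'grip_width': 1.0001224002093931}
{'camera_matrix': array([[516.60949506,   0.        , 285.33422621],
       [  0.        , 516.60949506, 202.29200412],
       [  0.        ,   0.        ,   1.        ]]), 'pose': array([[-0.8176865 ,  0.36678378, -0.44368733,  1.11191345],
       [ 0.57561851,  0.51128183, -0.63816473,  0.73657376],
       [-0.0072192 , -0.77721332, -0.62919578,  0.83214042],
       [ 0.        ,  0.        ,  0.        ,  1.        ]])}
{'camera_matrix': array([[427.54829032,   0.        , 280.0554188 ],
       [  0.        , 427.54829032, 199.63068965],
       [  0.        ,   0.        ,   1.        ]]), 'pose': array([[ 0.8786577 , -0.28600443,  0.38231153,  0.10085048],
       [-0.47682899, -0.48474789,  0.73324866, -0.87659309],
       [-0.02438766, -0.82657181, -0.56230267,  0.73094384],
       [ 0.        ,  0.        ,  0.        ,  1.        ]])}
```

View pics/scene.png

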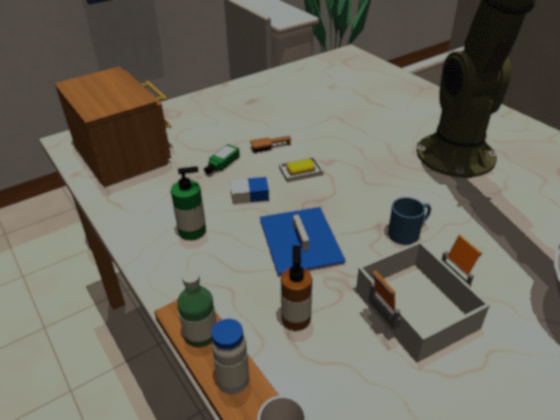

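View pics/side.png

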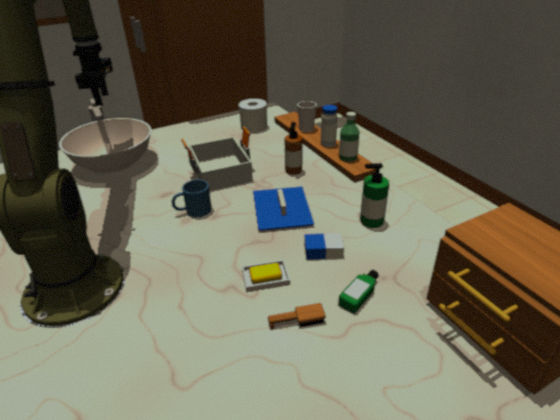

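The scene view shows the box at (425,300), the lid at (300,238), the carton at (250,190) and the green bottle at (222,158). The amber pump (297,297) stands between the lid and the box, and the mug is at (407,220). Both clips are upright or leaning outwards. Next I measure the poses.

```bash
cat > m.py <<'E'
from h import *
def top(P,im,m,zlo,zhi,name,fit=True):
    k=m&(P[...,2]>zlo)&(P[...,2]<zhi); n,l,st,c=cv2.connectedComponentsWithStats(k.astype(np.uint8))
    if n<2: print(name,'none');return
    i=1+np.argmax(st[1:,4]); q=P[l==i]
    (cx,cy),(w,h),a=cv2.minAreaRect((q[:,:2]*1000).astype(np.float32))
    print(name,'px',c[i].round(),'n',len(q),'ctr %.0f %.0f size %.0f %.0f ang %.1f'%(cx,cy,w,h,a),'med',np.median(q,0).round(3),'z',np.percentile(q[:,2],[5,95]).round(3))
E
python3 - <<'E'
from m import *
for n in("scene","side"):
    d=np.load(n+".npz"); im,P=d["im"],d["P"]
    print(n)
    hsv=cv2.cvtColor(im,cv2.COLOR_RGB2HSV); H,S,V=[hsv[...,i].astype(int) for i in range(3)]
    ws=(P[...,0]>.2)&(P[...,0]<1)&(abs(P[...,1])<.75)
    blue=(H>105)&(H<125)&(S>150)&ws; green=(H>50)&(H<85)&(S>120)&ws
    orange=(H>3)&(H<18)&(S>170)&ws
    top(P,im,blue,.008,.02,'lid plate')
    top(P,im,ws&(P[...,0]>.4)&(P[...,1]<.2),.04,.05,'lid handle?')
    top(P,im,blue,.028,.045,'carton blue top')
    x=P[...,0];y=P[...,1]
    n_,l,st,c=cv2.connectedComponentsWithStats((ws&(P[...,2]>.008)).astype(np.uint8))
    for i in range(1,n_):
        if st[i,4]>80:
            q=P[l==i]; (cx,cy),(w,h),a=cv2.minAreaRect((q[:,:2]*1000).astype(np.float32))
            print(' blob',c[i].round(),st[i,4],'ctr %.0f %.0f size %.0f %.0f ang %.1f'%(cx,cy,w,h,a),'zmax %.3f'%np.percentile(q[:,2],98))
    print('orange')
    n_,l,st,c=cv2.connectedComponentsWithStats(orange.astype(np.uint8))
    for i in range(1,n_):
        if st[i,4]>60: q=P[l==i]; print(c[i].round(),st[i,4],np.nanmean(q,0).round(3),np.nanpercentile(q,[3,97],0).round(3).tolist())
# ortho map
W=np.zeros((600,800,3),np.uint8)
Z=np.full((600,800),-1.)
for n in("scene","side"):
    d=np.load(n+".npz"); im,P=d["im"].reshape(-1,3),d["P"].reshape(-1,3)
    # x 0.2..0.95 up ; y .6..-.6 to the right -> 1.5mm/px
    ok=np.isfinite(P).all(1); P=P[ok];im=im[ok]
    r=((.95-P[:,0])/.0015).astype(int); c=((.6-P[:,1])/.0015).astype(int)
    k=(r>0)&(r<498)&(c>0)&(c<798)&(P[:,2]<.3); o=np.argsort(P[k,2]);
    for a,b,z,col in zip(r[k][o],c[k][o],P[k,2][o],im[k][o]):
        for da in(0,1):
            for db in (0,1):
                if z>=Z[a+da,b+db]-.002: Z[a+da,b+db]=z;W[a+da,b+db]=col
np.savez('ortho',W=W,Z=Z); save('ortho',np.clip(W[:500].astype(int)*1.5,0,255).astype(np.uint8))
E
```

```text
scene
lid plate px [301. 240.] n 3099 ctr 582 33 size 196 152 ang 68.6 med [0.585 0.038 0.013] z [0.011 0.016]
lid handle? px [126. 161.] n 282 ctr 838 -501 size 151 299 ang 42.2 med [ 0.81  -0.441  0.045] z [0.04 0.05]
carton blue top px [258. 185.] n 247 ctr 565 -173 size 62 43 ang 63.9 med [ 0.567 -0.168  0.035] z [0.031 0.038]
 blob [115. 123.] 9294 ctr 762 -568 size 273 242 ang 90.0 zmax 0.201
 blob [268. 142.] 346 ctr 410 -344 size 45 122 ang 73.7 zmax 0.028
 blob [222. 158.] 585 ctr 576 -347 size 129 48 ang 22.7 zmax 0.036
 blob [301. 168.] 594 ctr 412 -194 size 78 107 ang 72.8 zmax 0.027
 blob [188. 205.] 1847 ctr 773 -140 size 65 68 ang 63.6 zmax 0.184
 blob [250. 189.] 818 ctr 585 -183 size 69 95 ang 63.5 zmax 0.038
 blob [407. 219.] 1470 ctr 356 150 size 105 76 ang 22.1 zmax 0.085
 blob [299. 258.] 5638 ctr 612 100 size 360 167 ang 64.9 zmax 0.173
 blob [426. 293.] 7164 ctr 505 329 size 204 218 ang 83.5 zmax 0.134
 blob [557. 268.] 208 ctr 278 462 size 100 20 ang 40.8 zmax 0.111
 blob [221. 358.] 9538 ctr 901 242 size 396 101 ang 90.0 zmax 0.184
orange
[117. 131.] 6469 [ 0
[... 1388 characters left out ...]
 0.200
 blob [324. 245.] 878 ctr 582 -187 size 64 95 ang 63.8 zmax 0.038
 blob [266. 273.] 853 ctr 411 -196 size 77 105 ang 73.2 zmax 0.027
 blob [359. 291.] 936 ctr 575 -352 size 129 46 ang 22.1 zmax 0.036
 blob [300. 315.] 762 ctr 407 -347 size 41 121 ang 70.7 zmax 0.027
orange
[322. 148.] 1572 [0.851 0.241 0.041] [[0.7, 0.043, 0.01], [0.932, 0.563, 0.135]]
[245. 136.] 87 [0.599 0.315 0.113] [[0.594, 0.291, 0.086], [0.605, 0.34, 0.136]]
[293. 170.] 67 [0.707 0.186 0.016] [[0.694, 0.176, 0.006], [0.729, 0.205, 0.027]]
[508. 284.] 13722 [ 0.722 -0.573  0.155] [[0.679, -0.698, 0.035], [0.857, -0.454, 0.2]]
[301. 315.] 584 [ 0.414 -0.355  0.024] [[0.353, -0.378, 0.015], [0.456, -0.333, 0.027]]
```

View pics/ortho.png

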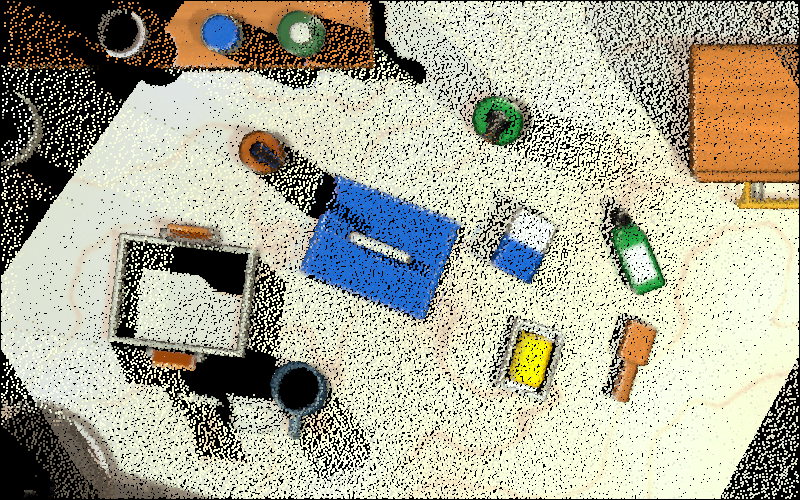

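The top view (x up, y left, 1.5 mm per pixel) shows the box centre at about (185,295), the lid at (380,248), the carton at (523,245) and the bottle at (637,255) with its cap up. On the way to the carton I'll look at the box from above.

```bash
cat >> h.py <<'E'
def plan(x,y,z,ang,n=None):
    """ang: wanted world angle (deg) of tool y. prints rows [dx,dy,dz,turn] from the present pose"""
    s=get_state(); p=np.array(s["position"]); M=R.from_rotvec(s["tool_rot"]).as_matrix()
    a=np.degrees(np.arctan2(M[1,1],M[0,1])); da=(ang-a+180)%360-180
    D=np.array([x,y,z])-p
    n=n or int(np.ceil(max(np.linalg.norm(D)/.038,abs(da)/5))); 
    print('now',p.round(4),'ang %.1f'%a,'D',(D*1000).round(1),'turn %.1f'%(-da/5),'n',n)
    for i in range(n):
        t=np.radians(a+da*i/n); ty=np.array([np.cos(t),np.sin(t),0]); tx=np.cross(ty,[0,0,-1.])
        d=D/n/.04; print([round(float(v),2) for v in(d@tx,d@ty,-d[2],-da/n/5)])
def rd():
    s=get_state(); M=R.from_rotvec(s["tool_rot"]).as_matrix()
    print('t %.2f'%s["time"],np.round(s["position"],4),'ang %.1f tilt %.2f'%(np.degrees(np.arctan2(M[1,1],M[0,1])),np.degrees(np.arccos(-M[2,2]))),'F',np.round(s["ft_force"],1),'w %.3f'%s["grip_width"],'j7 %.2f'%s["joint_positions"][6])
E
python3 -m jog '[[[1,-0.9,-0.42,-0.25,0],[1,-0.9,-0.42,-0.25,0],[1,-0.9,-0.42,-0.25,0],[1,-0.9,-0.42,-0.25,0],[1,-0.9,-0.42,-0.25,0],[1,-0.9,-0.42,-0.25,0],[1,-0.9,-0.42,-0.25,0],[1,-0.9,-0.42,-0.25,0],[1,-0.9,-0.42,-0.25,0],[1,-0.9,-0.42,-0.25,0]]]'
python3 - <<'E'
from h import *
rd(); print(np.array(eyes.camera_params("wrist")["mount"]).round(3).tolist())
im,P=cloud("wrist"); rd(); np.savez('wbox',im=im,P=P); save('wbox',im)
E
```

```text
time: 1.35
position: [0.5027, 0.3304, 0.3224]
tool_rot: [-0.54, -3.094, 0.001]
ft_force: [0.1, -0.3, 0.2]
grip_width: 0.998
t 1.35 [0.5027 0.3304 0.3224] ang 70.2 tilt 0.04 F [ 0.1 -0.3  0.2] w 0.998 j7 0.63
[[0.002, -0.967, -0.256, 0.069], [1.0, 0.002, -0.0, -0.001], [0.001, -0.256, 0.967, -0.162], [0.0, 0.0, 0.0, 1.0]]
t 1.40 [0.508  0.3243 0.3239] ang 69.7 tilt 0.31 F [ 2.8 -4.3  0.3] w 0.996 j7 0.63
```

View pics/wbox.png

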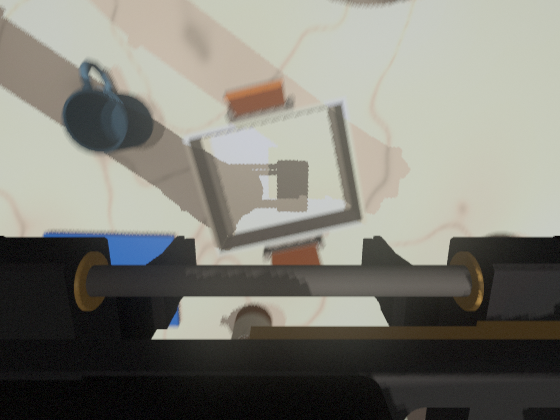

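The wrist view shows the box at (275,175) and both clips upright. The front clip is at (257,97) and the back clip at (295,252). The arm was still settling, so I take one more settled picture without viewing it and fit the rim.

```bash
python3 -m jog '[[[1,0,0,0,0],[1,0,0,0,0]]]' >/dev/null
cat > boxfit.py <<'E'
from h import *
from scipy.optimize import least_squares
def rimpts(P):
    return P[(abs(P[...,2]-.072)<.004)&(abs(P[...,0]-.505)<.13)&(abs(P[...,1]-.329)<.14)][:,:2]
def fit(q):
    # distance to ring outer 80x100, inner 75x95 -> centreline rect
    def f(v,q=q):
        c,s=np.cos(v[2]),np.sin(v[2]); d=q-v[:2]; l=np.stack([d[:,0]*c+d[:,1]*s,-d[:,0]*s+d[:,1]*c],1)
        e=np.abs(l)-[.0775,.0975]; o=np.linalg.norm(np.maximum(e,0),axis=1)+np.minimum(e.max(1),0)
        return np.sign(o)*np.maximum(abs(o)-.0025,0)
    r=least_squares(f,[.505,.329,-.11],loss='soft_l1',f_scale=.001); return r.x[:2].round(4),np.degrees(r.x[2]).round(2),len(q),np.abs(r.fun).mean().round(5)
E
python3 - <<'E'
from boxfit import *
rd(); im,P=cloud("wrist"); np.savez('wbox',im=im,P=P)
for n,Q in(('wrist',P),('scene',np.load('scene.npz')['P']),('side',np.load('side.npz')['P'])):
    print(n,fit(rimpts(Q)))
hsv=cv2.cvtColor(im,cv2.COLOR_RGB2HSV);o=(hsv[...,0]<18)&(hsv[...,1]>140)&(P[...,2]>.08)&(P[...,2]<.16)
x=P[...,0]
for k in(o&(x<.5),o&(x>.5)&(x<.65)): print('clip',np.mean(P[k],0).round(3),np.percentile(P[k],[3,97],0).round(3).tolist())
plan(.575,-.19,.26,63.5)
E
```

```text
t 1.65 [0.5009 0.3326 0.3219] ang 70.3 tilt 0.09 F [-0.4  0.8  0.1] w 0.999 j7 0.62
wrist (array([0.5074, 0.3275]), np.float64(-6.63), 2594, np.float64(0.0001))
scene (array([0.5082, 0.3294]), np.float64(-6.65), 956, np.float64(0.00123))
side (array([0.5065, 0.3261]), np.float64(-6.99), 266, np.float64(0.00157))
clip [0.401 0.34  0.135] [[0.397, 0.314, 0.134], [0.405, 0.366, 0.137]]
clip [0.597 0.314 0.104] [[0.592, 0.291, 0.087], [0.603, 0.339, 0.122]]
now [0.5007 0.3329 0.3219] ang 70.3 D [  74.3 -522.9  -61.9] turn 1.4 n 14
[-0.44, -0.83, 0.11, 0.1]
[-0.45, -0.83, 0.11, 0.1]
[-0.45, -0.83, 0.11, 0.1]
[-0.46, -0.82, 0.11, 0.1]
[-0.47, -0.82, 0.11, 0.1]
[-0.47, -0.82, 0.11, 0.1]
[-0.48, -0.81, 0.11, 0.1]
[-0.49, -0.81, 0.11, 0.1]
[-0.49, -0.8, 0.11, 0.1]
[-0.5, -0.8, 0.11, 0.1]
[-0.51, -0.79, 0.11, 0.1]
[-0.52, -0.79, 0.11, 0.1]
[-0.52, -0.79, 0.11, 0.1]
[-0.53, -0.78, 0.11, 0.1]
```

```bash
python3 -m jog '[[[1,-0.44,-0.9,0.1,0.1],[1,-0.45,-0.9,0.1,0.1],[1,-0.45,-0.9,0.1,0.1],[1,-0.45,-0.9,0.1,0.1],[1,-0.46,-0.9,0.1,0.1],[1,-0.46,-0.9,0.1,0.1],[1,-0.47,-0.9,0.1,0.1],[1,-0.47,-0.9,0.1,0.1],[1,-0.48,-0.9,0.1,0.1],[1,-0.48,-0.9,0.1,0.1]]]'>/dev/null
python3 -m jog '[[[1,-0.5,-0.88,0.1,0.1],[1,-0.5,-0.88,0.1,0.1],[1,-0.5,-0.88,0.1,0.1],[1,-0.5,-0.88,0.1,0.1],[1,0,0,0,0],[1,0,0,0,0]]]'
cat > seg.py <<'E'
from m import *
def rects(P,boxes):
    for name,(x0,x1,y0,y1),(z0,z1) in boxes:
        k=(P[...,0]>x0)&(P[...,0]<x1)&(P[...,1]>y0)&(P[...,1]<y1); top(P,None,k,z0,z1,name)
E
python3 - <<'E'
from seg import *
rd(); im,P=cloud("wrist"); np.savez('wob',im=im,P=P); save('wob',im)
rects(P,[('carton',(.48,.68,-.26,-.1),(.031,.042)),('bottle',(.48,.68,-.45,-.26),(.028,.04)),('bottleall',(.48,.68,-.45,-.26),(.008,.04)),('lid',(.4,.75,-.1,.2),(.009,.02)),('handle',(.5,.65,-.1,.1),(.038,.055))])
plan(.575,-.188,.06,63.5)
E
```

```text
time: 3.7
position: [0.5496, -0.2311, 0.2662]
tool_rot: [-0.725, -3.056, -0.002]
ft_force: [0.6, 0.5, -0.3]
grip_width: 0.998
t 3.70 [ 0.5496 -0.2311  0.2662] ang 63.3 tilt 0.08 F [ 0.6  0.5 -0.3] w 0.998 j7 1.56
carton px [325. 184.] n 3813 ctr 583 -187 size 59 95 ang 63.4 med [ 0.581 -0.186  0.036] z [0.035 0.038]
bottle px [195. 229.] n 2582 ctr 574 -352 size 123 45 ang 22.3 med [ 0.559 -0.353  0.034] z [0.029 0.036]
bottleall px [199. 229.] n 3201 ctr 575 -351 size 125 46 ang 22.1 med [ 0.562 -0.349  0.034] z [0.016 0.036]
lid px [480.  96.] n 20089 ctr 578 27 size 192 156 ang 68.9 med [0.57  0.023 0.014] z [0.013 0.015]
handle px [502.  97.] n 1113 ctr 579 29 size 91 14 ang 68.9 med [0.578 0.027 0.046] z [0.043 0.047]
now [ 0.5497 -0.2306  0.2663] ang 63.4 D [  25.3   42.6 -206.3] turn -0.0 n 6
[-0.01, 0.21, 0.86, -0.0]
[-0.01, 0.21, 0.86, -0.0]
[-0.01, 0.21, 0.86, -0.0]
[-0.01, 0.21, 0.86, -0.0]
[-0.01, 0.21, 0.86, -0.0]
[-0.01, 0.21, 0.86, -0.0]
```

View pics/wob.png

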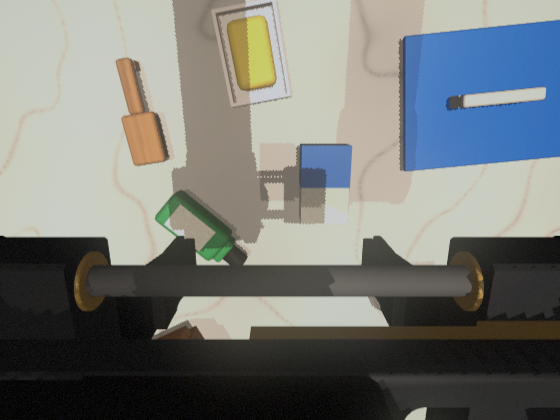

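The wrist view shows the carton at (325,184), the bottle at (200,228), the lid at the right and the soap dish and brush untouched. Both grasps have room. Descend on the carton.

```bash
python3 -m jog '[[[1,-0.13,0.68,0.6,0],[1,-0.13,0.67,0.9,0],[1,0,0,1,0],[1,0,0,1,0],[1,0,0,1,0],[1,0,0,1,0],[1,0,0,0.95,0],[1,0,0,0,0],[1,0,0,0,0]]]' 20
python3 -c "
from h import *
rd();plan(.583,-.187,.008,63.4,1)"
```

```text
time: 4.88
position: [0.5841, -0.1887, 0.0101]
tool_rot: [0.725, 3.055, 0.001]
ft_force: [0.9, -0.5, 1.6]
grip_width: 1.0
t 4.88 [ 0.5841 -0.1887  0.0101] ang 63.3 tilt 0.12 F [ 0.9 -0.5  1.6] w 1.000 j7 1.59
now [ 0.5841 -0.1887  0.0101] ang 63.3 D [-1.1  1.7 -2.1] turn -0.0 n 1
[0.04, 0.02, 0.05, -0.02]
```

```bash
python3 -m jog '[[[0.5,0,0,0,0],[0.5,0,0,0,0],[0.5,0,0,0,0],[0.5,0,0,0,0],[0.5,0,0,-0.4,0],[0.5,0,0,-0.8,0],[0.5,0,0,-1,0],[0.5,0,0,-1,0],[0.5,0,0,0,0]]]' 20
python3 - <<'E'
from h import *
rd()
c,s=np.cos(np.radians(-6.6)),np.sin(np.radians(-6.6)); Rb=np.array([[c,-s],[s,c]])
t=np.array([.5074,.3277])+Rb@[0.001,-.040]; print(t)
plan(t[0],t[1],.145,83.4)
E
```

```text
time: 6.0
position: [0.585, -0.1909, 0.1412]
tool_rot: [0.728, 3.048, 0.0]
ft_force: [0.2, 0.3, -1.7]
grip_width: 0.659
t 6.00 [ 0.585  -0.1909  0.1412] ang 63.2 tilt 0.43 F [ 0.2  0.3 -1.7] w 0.659 j7 1.52
[0.50379589 0.28785015]
now [ 0.585  -0.1909  0.1412] ang 63.2 D [-81.2 478.7   3.8] turn -4.0 n 13
[0.56, 0.75, -0.01, -0.31]
[0.53, 0.77, -0.01, -0.31]
[0.51, 0.78, -0.01, -0.31]
[0.49, 0.79, -0.01, -0.31]
[0.47, 0.81, -0.01, -0.31]
[0.45, 0.82, -0.01, -0.31]
[0.43, 0.83, -0.01, -0.31]
[0.4, 0.84, -0.01, -0.31]
[0.38, 0.85, -0.01, -0.31]
[0.36, 0.86, -0.01, -0.31]
[0.33, 0.87, -0.01, -0.31]
[0.31, 0.88, -0.01, -0.31]
[0.29, 0.89, -0.01, -0.31]
```

```bash
python3 -m jog '[[[0.5,0.56,0.75,0,-0.31],[0.5,0.53,0.77,0,-0.31],[0.5,0.51,0.78,0,-0.31],[0.5,0.49,0.79,0,-0.31],[0.5,0.47,0.81,0,-0.31],[0.5,0.45,0.82,0,-0.31],[0.5,0.43,0.83,0,-0.31],[0.5,0.4,0.84,0,-0.31],[0.5,0.38,0.85,0,-0.31],[0.5,0.36,0.86,0,-0.31]]]'>/dev/null; python3 -m jog '[[[0.5,0.33,0.87,0,-0.31],[0.5,0.31,0.88,0,-0.31],[0.5,0.29,0.89,0,-0.31],[0.5,0,0,0,0],[0.5,0,0,0,0]]]'
python3 -c "
from h import *
rd();plan(.5038,.2878,.0165,83.4,4)"
```

```text
time: 7.88
position: [0.5015, 0.289, 0.1363]
tool_rot: [-0.182, -3.136, 0.002]
ft_force: [0.1, -1.0, -0.3]
grip_width: 0.663
t 7.88 [0.5015 0.289  0.1363] ang 83.4 tilt 0.06 F [ 0.1 -1.  -0.3] w 0.663 j7 0.94
now [0.5015 0.289  0.1363] ang 83.4 D [   2.3   -1.2 -119.8] turn -0.0 n 4
[-0.02, -0.01, 0.75, -0.0]
[-0.02, -0.01, 0.75, -0.0]
[-0.02, -0.01, 0.75, -0.0]
[-0.02, -0.01, 0.75, -0.0]
```

```bash
python3 -m jog '[[[0.5,-0.02,-0.01,0.75,0],[0.5,-0.02,-0.01,0.75,0],[0.5,-0.02,-0.01,0.75,0],[0.5,0,0,0.6,0],[0.5,0,0,0.15,0],[0.5,0,0,0,0],[0.5,0,0,0,0]]]'
python3 -c "
from h import *
rd()"
```

```text
time: 8.75
position: [0.5048, 0.2878, 0.0179]
tool_rot: [0.183, 3.134, 0.002]
ft_force: [-0.1, 0.3, -1.2]
grip_width: 0.662
t 8.75 [0.5048 0.2878 0.0179] ang 83.3 tilt 0.13 F [-0.1  0.3 -1.2] w 0.662 j7 0.97
```

Lower 2 mm, release and retreat, then plan the route to the bottle.

```bash
python3 -m jog '[[[0.5,0,0,0.05,0],[0.75,0,0,0,0],[0.75,0,0,0,0],[0.75,0,0,-0.5,0],[0.75,0,0,-1,0],[0.75,0,0,-1,0],[1,0,0,-1,0],[1,0,0,-0.5,0]]]'
python3 - <<'E'
from h import *
rd(); plan(.5755-.01*.926,-.3515-.01*.378,.12,112.2)
E
```

```text
time: 9.75
position: [0.5048, 0.2881, 0.1776]
tool_rot: [0.182, 3.133, 0.004]
ft_force: [-0.6, 0.7, 0.0]
grip_width: 0.896
t 9.75 [0.5048 0.2881 0.1776] ang 83.3 tilt 0.24 F [-0.6  0.7  0. ] w 0.896 j7 0.93
now [0.5048 0.2881 0.1776] ang 83.3 D [  61.4 -643.3  -57.6] turn -5.8 n 18
[-0.19, -0.88, 0.08, -0.32]
[-0.16, -0.88, 0.08, -0.32]
[-0.14, -0.89, 0.08, -0.32]
[-0.11, -0.89, 0.08, -0.32]
[-0.09, -0.89, 0.08, -0.32]
[-0.06, -0.9, 0.08, -0.32]
[-0.04, -0.9, 0.08, -0.32]
[-0.01, -0.9, 0.08, -0.32]
[0.01, -0.9, 0.08, -0.32]
[0.04, -0.9, 0.08, -0.32]
[0.06, -0.9, 0.08, -0.32]
[0.09, -0.89, 0.08, -0.32]
[0.11, -0.89, 0.08, -0.32]
[0.14, -0.89, 0.08, -0.32]
[0.16, -0.88, 0.08, -0.32]
[0.19, -0.88, 0.08, -0.32]
[0.21, -0.87, 0.08, -0.32]
[0.23, -0.87, 0.08, -0.32]
```

```bash
python3 -m jog '[[[1,-0.19,-0.88,0.08,-0.32],[1,-0.16,-0.88,0.08,-0.32],[1,-0.14,-0.89,0.08,-0.32],[1,-0.11,-0.89,0.08,-0.32],[1,-0.09,-0.89,0.08,-0.32],[1,-0.06,-0.9,0.08,-0.32],[1,-0.04,-0.9,0.08,-0.32],[1,-0.01,-0.9,0.08,-0.32],[1,0.01,-0.9,0.08,-0.32],[1,0.04,-0.9,0.08,-0.32]]]'>/dev/null;python3 -m jog '[[[1,0.06,-0.9,0.08,-0.32],[1,0.09,-0.89,0.08,-0.32],[1,0.11,-0.89,0.08,-0.32],[1,0.14,-0.89,0.08,-0.32],[1,0.16,-0.88,0.08,-0.32],[1,0.19,-0.88,0.08,-0.32],[1,0.21,-0.87,0.08,-0.32],[1,0.23,-0.87,0.08,-0.32],[1,0,0,0,0],[1,0,0,0,0]]]'
python3 - <<'E'
from h import *
rd(); plan(.5662,-.3553,.009,112.2,3); print(get_state()["joint_positions"].round(2))
E
```

```text
time: 12.25
position: [0.5643, -0.3559, 0.1168]
tool_rot: [-0.603, 3.083, 0.002]
ft_force: [-0.1, 0.5, 0.7]
grip_width: 1.0
t 12.25 [ 0.5643 -0.3559  0.1168] ang 112.1 tilt 0.06 F [-0.1  0.5  0.7] w 1.000 j7 2.67
now [ 0.5643 -0.3559  0.1168] ang 112.1 D [   1.9    0.6 -107.8] turn -0.0 n 3
[-0.02, -0.0, 0.9, -0.0]
[-0.02, -0.0, 0.9, -0.0]
[-0.02, -0.0, 0.9, -0.0]
[ 0.1   0.47  0.57  1.55 -0.26  1.2   2.67]
```

```bash
python3 -m jog '[[[1,-0.02,0,0.8,0.6],[1,-0.02,0,0.9,0],[1,0,0,0.9,0],[1,0,0,0.09,0],[1,0,0,0,0],[1,0,0,0,0]]]' 20
python3 - <<'E'
from h import *
rd()
E
```

```text
time: 13.0
position: [0.5671, -0.3566, 0.0115]
tool_rot: [-0.522, 3.095, -0.003]
ft_force: [1.0, -0.3, 0.1]
grip_width: 1.0
t 13.00 [ 0.5671 -0.3566  0.0115] ang 109.2 tilt 0.19 F [ 1.  -0.3  0.1] w 1.000 j7 2.65
```

```bash
python3 -m jog '[[[0.4,0,0,0,0],[0.4,0,0,0,0],[0.4,0,0,0,0],[0.4,0,0,0,0],[0.4,0,0,0,0],[0.4,0,0,-0.4,0],[0.4,0,0,-0.8,0],[0.4,0,0,-1,0],[0.4,0,0,-1,0],[0.4,0,0,0,0]]]' 20
python3 - <<'E'
from h import *
rd()
c,s=np.cos(np.radians(-6.6)),np.sin(np.radians(-6.6)); Rb=np.array([[c,-s],[s,c]])
t=np.array([.5074,.3277])+Rb@[-0.01,.042]; print(t)
plan(t[0],t[1],.15,83.4)
E
```

```text
time: 14.25
position: [0.5677, -0.3581, 0.1426]
tool_rot: [-0.52, 3.091, -0.008]
ft_force: [0.4, 0.2, -1.5]
grip_width: 0.53
t 14.25 [ 0.5677 -0.3581  0.1426] ang 109.1 tilt 0.49 F [ 0.4  0.2 -1.5] w 0.530 j7 2.60
[0.50229363 0.37057103]
now [ 0.5677 -0.3581  0.1426] ang 109.1 D [-65.4 728.7   7.4] turn 5.1 n 20
[-0.22, 0.89, -0.01, 0.26]
[-0.2, 0.89, -0.01, 0.26]
[-0.18, 0.9, -0.01, 0.26]
[-0.16, 0.9, -0.01, 0.26]
[-0.14, 0.9, -0.01, 0.26]
[-0.12, 0.91, -0.01, 0.26]
[-0.1, 0.91, -0.01, 0.26]
[-0.08, 0.91, -0.01, 0.26]
[-0.06, 0.91, -0.01, 0.26]
[-0.04, 0.91, -0.01, 0.26]
[-0.02, 0.91, -0.01, 0.26]
[0.0, 0.91, -0.01, 0.26]
[0.02, 0.91, -0.01, 0.26]
[0.04, 0.91, -0.01, 0.26]
[0.06, 0.91, -0.01, 0.26]
[0.08, 0.91, -0.01, 0.26]
[0.1, 0.91, -0.01, 0.26]
[0.13, 0.91, -0.01, 0.26]
[0.15, 0.9, -0.01, 0.26]
[0.17, 0.9, -0.01, 0.26]
```

```bash
python3 -m jog '[[[0.4,-0.22,0.89,-0.02,0.26],[0.4,-0.2,0.89,-0.02,0.26],[0.4,-0.18,0.9,-0.02,0.26],[0.4,-0.16,0.9,-0.02,0.26],[0.4,-0.14,0.9,-0.02,0.26],[0.4,-0.12,0.91,-0.02,0.26],[0.4,-0.1,0.91,-0.02,0.26],[0.4,-0.08,0.91,-0.02,0.26],[0.4,-0.06,0.91,-0.02,0.26],[0.4,-0.04,0.91,-0.02,0.26]]]'>/dev/null; python3 -m jog '[[[0.4,-0.02,0.91,-0.02,0.26],[0.4,0,0.91,0,0.26],[0.4,0.02,0.91,0,0.26],[0.4,0.04,0.91,0,0.26],[0.4,0.06,0.91,0,0.26],[0.4,0.08,0.91,0,0.26],[0.4,0.1,0.91,0,0.26],[0.4,0.13,0.91,0,0.26],[0.4,0.15,0.9,0,0.26],[0.4,0.17,0.9,0,0.26]]]'>/dev/null; python3 -m jog '[[[0.4,0,0,0,0],[0.4,0,0,0,0]]]'
python3 -c "
from h import *
rd();plan(.5023,.3705,.019,83.4,4)"
```

```text
time: 17.0
position: [0.502, 0.3709, 0.1454]
tool_rot: [-0.188, -3.135, 0.003]
ft_force: [0.1, -1.7, -1.9]
grip_width: 0.533
t 17.00 [0.502  0.3709 0.1454] ang 83.1 tilt 0.12 F [ 0.1 -1.7 -1.9] w 0.533 j7 0.82
now [0.502  0.3709 0.1454] ang 83.1 D [   0.3   -0.4 -126.4] turn -0.1 n 4
[-0.0, -0.0, 0.79, -0.01]
[-0.0, -0.0, 0.79, -0.01]
[-0.0, -0.0, 0.79, -0.01]
[-0.0, -0.0, 0.79, -0.01]
```

```bash
python3 -m jog '[[[0.4,0,0,0.8,0],[0.4,0,0,0.8,0],[0.4,0,0,0.8,0],[0.4,0,0,0.6,0],[0.4,0,0,0.15,0],[0.4,0,0,0.05,0],[0.4,0,0,0,0]]]'
python3 -m jog '[[[0.64,0,0,0,0],[0.64,0,0,0,0],[0.64,0,0,-0.5,0],[0.64,0,0,-1,0],[0.64,0,0,-1,0],[0.64,0,0,-1,0],[1,0,0,-1,0],[1,0,0,-1,0],[1,0,0,0,0]]]'
python3 - <<'E'
from boxfit import *
from seg import *
rd(); im,P=cloud("wrist"); save('w2',im); np.savez('w2',im=im,P=P)
print(fit(rimpts(P)))
# local frame
c,s=np.cos(np.radians(6.6)),np.sin(np.radians(6.6)); d=P[...,:2]-[.5074,.3277]
L=P.copy(); L[...,0]=d[...,0]*c-d[...,1]*s; L[...,1]=d[...,0]*s+d[...,1]*c
rects(L,[('carton',(-.073,.073,-.09,.01),(.03,.05)),('bottle',(-.073,.073,.01,.09),(.015,.05))])
print('floor', np.nanmedian(P[...,2][(abs(L[...,0])<.07)&(abs(L[...,1])<.09)&(P[...,2]<.015)]))
plan(.5785,.028,.15,-21.2)
E
```

```text
time: 17.88
position: [0.503, 0.3722, 0.0194]
tool_rot: [0.189, 3.134, 0.002]
ft_force: [0.8, 0.8, -0.9]
grip_width: 0.532
time: 19.0
position: [0.5041, 0.3732, 0.2444]
tool_rot: [0.188, 3.129, 0.011]
ft_force: [0.1, -0.3, 0.2]
grip_width: 0.897
t 19.00 [0.5041 0.3732 0.2444] ang 83.1 tilt 0.55 F [ 0.1 -0.3  0.2] w 0.897 j7 0.81
(array([0.5069, 0.3278]), np.float64(-6.7), 3427, np.float64(0.0001))
carton px [202. 186.] n 4508 ctr -1 -41 size 95 59 ang 0.2 med [-0.004 -0.041  0.041] z [0.04  0.043]
bottle px [276. 179.] n 3800 ctr 1 43 size 125 46 ang 1.9 med [-0.011  0.042  0.039] z [0.032 0.04 ]
floor 0.00526664524733117
now [0.5031 0.3726 0.2417] ang 83.1 D [  75.4 -344.6  -91.7] turn 20.9 n 21
[-0.14, -0.4, 0.11, 0.99]
[-0.17, -0.38, 0.11, 0.99]
[-0.2, -0.37, 0.11, 0.99]
[-0.24, -0.35, 0.11, 0.99]
[-0.26, -0.33, 0.11, 0.99]
[-0.29, -0.3, 0.11, 0.99]
[-0.32, -0.28, 0.11, 0.99]
[-0.34, -0.25, 0.11, 0.99]
[-0.36, -0.22, 0.11, 0.99]
[-0.38, -0.18, 0.11, 0.99]
[-0.39, -0.15, 0.11, 0.99]
[-0.4, -0.12, 0.11, 0.99]
[-0.41, -0.08, 0.11, 0.99]
[-0.42, -0.05, 0.11, 0.99]
[-0.42, -0.01, 0.11, 0.99]
[-0.42, 0.03, 0.11, 0.99]
[-0.42, 0.06, 0.11, 0.99]
[-0.41, 0.1, 0.11, 0.99]
[-0.4, 0.13, 0.11, 0.99]
[-0.38, 0.17, 0.11, 0.99]
[-0.37, 0.2, 0.11, 0.99]
```

View pics/w2.png

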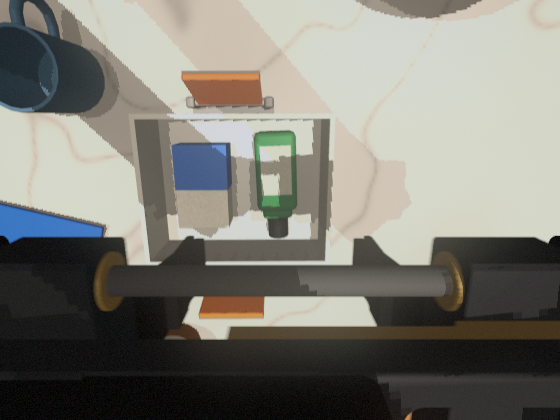

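The carton (202,186) and bottle (276,179) lie flat, side by side on the box floor. Now the lid.

```bash
python3 -m jog '[[[1,-0.14,-0.4,0,1],[1,-0.17,-0.38,0,1],[1,-0.2,-0.37,0,1],[1,-0.24,-0.35,0,1],[1,-0.26,-0.33,0,1],[1,-0.29,-0.3,0,1],[1,-0.32,-0.28,0,1],[1,-0.34,-0.25,0,1],[1,-0.36,-0.22,0,1],[1,-0.38,-0.18,0.1,1]]]'>/dev/null; python3 -m jog '[[[1,-0.39,-0.15,0.1,1],[1,-0.4,-0.12,0.1,1],[1,-0.41,-0.08,0.1,1],[1,-0.42,-0.05,0.1,1],[1,-0.42,-0.01,0.1,1],[1,-0.42,0.03,0.1,1],[1,-0.42,0.06,0.1,1],[1,-0.41,0.1,0.1,1],[1,-0.4,0.13,0.1,1],[1,-0.38,0.17,0.1,1]]]'>/dev/null; python3 -m jog '[[[1,-0.37,0.2,0,0.9],[1,0,0,0,0],[1,0,0,0,0]]]'
python3 - <<'E'
from seg import *
rd(); im,P=cloud("wrist"); save('w3',im); np.savez('w3',im=im,P=P)
rects(P,[('lid',(.4,.75,-.1,.2),(.009,.02)),('handle',(.5,.65,-.1,.1),(.038,.055))])
plan(.579,.029,.022,-21.1,4)
E
```

```text
time: 21.92
position: [0.5744, 0.0272, 0.1938]
tool_rot: [-2.592, -1.773, 0.001]
ft_force: [-0.0, 0.1, -0.4]
grip_width: 1.003
t 21.93 [0.5744 0.0272 0.1938] ang -21.2 tilt 0.06 F [-0.   0.1 -0.4] w 1.003 j7 -0.37
lid px [281. 171.] n 25815 ctr 580 31 size 191 156 ang 68.9 med [0.583 0.042 0.014] z [0.013 0.015]
handle px [281. 186.] n 1373 ctr 579 30 size 89 14 ang 68.6 med [0.58  0.031 0.046] z [0.044 0.047]
now [0.5745 0.0275 0.1939] ang -21.2 D [   4.5    1.5 -171.9] turn -0.0 n 4
[0.02, 0.02, 1.07, -0.01]
[0.02, 0.02, 1.07, -0.01]
[0.02, 0.02, 1.07, -0.01]
[0.02, 0.02, 1.07, -0.01]
```

```bash
python3 -m jog '[[[0.5,0.03,0.03,0.9,0],[0.5,0.03,0.03,1,0],[0.5,0.02,0.02,1,0],[0.5,0,0,1,0],[0.5,0,0,0.4,0],[0.5,0,0,0,0],[0.5,0,0,0,0]]]' 40
python3 -c "
from h import *
rd()"
```

```text
time: 22.85
position: [0.5804, 0.0284, 0.0238]
tool_rot: [2.593, 1.771, 0.004]
ft_force: [-0.1, -0.3, 0.2]
grip_width: 0.507
t 22.85 [0.5804 0.0284 0.0238] ang -21.3 tilt 0.16 F [-0.1 -0.3  0.2] w 0.507 j7 -0.27
```

```bash
python3 -m jog '[[[0,0,0,0,0],[0,0,0,0,0],[0,0,0,0,0],[0,0,0,0,0],[0,0,0,-0.3,0],[0,0,0,-0.8,0],[0,0,0,-1,0],[0,0,0,-1,0],[0,0,0,-1,0],[0,0,0,-0.5,0]]]' 55
python3 -c "
from h import *
rd();plan(.5072,.3277,.23,-6.65)"
```

```text
time: 24.1
position: [0.58, 0.0277, 0.2092]
tool_rot: [2.594, 1.77, 0.006]
ft_force: [0.1, 0.1, -3.3]
grip_width: 0.153
t 24.10 [0.58   0.0277 0.2092] ang -21.4 tilt 0.22 F [ 0.1  0.1 -3.3] w 0.153 j7 -0.37
now [0.58   0.0277 0.2092] ang -21.4 D [-72.8 300.   20.8] turn -2.9 n 9
[0.7, -0.49, -0.06, -0.33]
[0.72, -0.47, -0.06, -0.33]
[0.73, -0.45, -0.06, -0.33]
[0.74, -0.43, -0.06, -0.33]
[0.75, -0.41, -0.06, -0.33]
[0.77, -0.39, -0.06, -0.33]
[0.78, -0.37, -0.06, -0.33]
[0.79, -0.34, -0.06, -0.33]
[0.8, -0.32, -0.06, -0.33]
```

```bash
python3 -m jog '[[[0,0.7,-0.49,0,-0.33],[0,0.72,-0.47,0,-0.33],[0,0.73,-0.45,0,-0.33],[0,0.74,-0.43,0,-0.33],[0,0.75,-0.41,0,-0.33],[0,0.77,-0.39,0,-0.33],[0,0.78,-0.37,0,-0.33],[0,0.79,-0.34,0,-0.33],[0,0.78,-0.32,0,-0.33],[0,0,0,0,0]]]'>/dev/null;python3 -m jog '[[[0,0,0,0,0],[0,0,0,0,0]]]'
python3 - <<'E'
from boxfit import *
from seg import *
rd(); im,P=cloud("wrist"); save('w4',im); np.savez('w4',im=im,P=P)
for n in("scene","side"):
    im,Q=cloud(n); np.savez(n+'2',im=im,P=Q); save(n+'2',im)
    if n=="scene": S=Q
z=get_state()["position"][2]
rects(P,[('lid w',(.35,.7,.18,.48),(z-.03,z+.01))]); rects(S,[('lid s',(.35,.7,.18,.48),(z-.0105-.004,z-.0105+.004))])
rects(Q,[('lid side',(.35,.7,.18,.48),(z-.0105-.004,z-.0105+.004))])
plan(.507,.3267,.1,-6.65,3)
E
```

```text
time: 25.6
position: [0.5064, 0.3266, 0.2062]
tool_rot: [2.346, 2.089, -0.0]
ft_force: [0.6, -0.1, -2.9]
grip_width: 0.156
t 25.60 [0.5064 0.3266 0.2062] ang -6.6 tilt 0.04 F [ 0.6 -0.1 -2.9] w 0.156 j7 -0.66
lid w px [279. 140.] n 55159 ctr 512 373 size 105 156 ang 84.0 med [0.516 0.384 0.198] z [0.197 0.199]
lid s px [437. 250.] n 4967 ctr 509 329 size 198 158 ang 83.2 med [0.534 0.363 0.197] z [0.195 0.199]
lid side px [215. 120.] n 1152 ctr 507 327 size 201 156 ang 83.6 med [0.494 0.304 0.197] z [0.194 0.198]
now [0.5062 0.3269 0.2063] ang -6.6 D [   0.8   -0.2 -106.3] turn 0.0 n 3
[-0.0, 0.01, 0.89, 0.0]
[-0.0, 0.01, 0.89, 0.0]
[-0.0, 0.01, 0.89, 0.0]
```

The lid is centred over the box to within about 1 mm by both fixed cameras. Descend, slowing near contact.

```bash
python3 -m jog '[[[0,0,0,0.8,0],[0,0,0.02,0.8,0],[0,0,0,0.7,0],[0,0,0,0.4,0],[0,0,0,0.05,0],[0,0,0,0,0],[0,0,0,0,0]]]'; python3 -m jog '[[[0,0,0,0.06,0],[0,0,0,0.06,0],[0,0,0,0,0]]]'
python3 -c "
from h import *
rd()"
```

```text
time: 26.62
position: [0.5074, 0.3282, 0.0976]
tool_rot: [2.344, 2.092, 0.004]
ft_force: [0.2, -0.4, -2.5]
grip_width: 0.158
time: 27.0
position: [0.5064, 0.3276, 0.0911]
tool_rot: [-2.344, -2.092, 0.001]
ft_force: [-0.6, -0.3, -3.4]
grip_width: 0.154
t 27.00 [0.5064 0.3276 0.0911] ang -6.5 tilt 0.03 F [-0.6 -0.3 -3.4] w 0.154 j7 -0.63
```

Bottom of the lid is already inside the rim with no contact force. The last 3 mm, then a slight press.

```bash
python3 -m jog '[[[0,0,0,0.05,0],[0,0,0,0.05,0],[0,0,0,0,0]]]'; python3 -m jog '[[[0,0,0,0.05,0],[0,0,0,0,0]]]'
python3 -c "
from h import *
rd()"
```

```text
time: 27.38
position: [0.5064, 0.3275, 0.0871]
tool_rot: [-2.344, -2.092, 0.001]
ft_force: [0.6, -0.3, -1.7]
grip_width: 0.153
time: 27.62
position: [0.5068, 0.3277, 0.0863]
tool_rot: [-2.344, -2.091, -0.001]
ft_force: [-1.8, 0.3, 3.8]
grip_width: 0.155
t 27.62 [0.5068 0.3277 0.0863] ang -6.5 tilt 0.03 F [-1.8  0.3  3.8] w 0.155 j7 -0.63
```

```bash
python3 -m jog '[[[0.4,0,0,0,0],[0.4,0,0,0,0],[0.4,0,0,0,0],[0.4,0,0,-0.8,0],[0.4,0,0,-1,0],[0.4,0,0,-1,0],[0.4,0,0,-0.8,0],[0,0,0,0,0],[0,0,0,0,0]]]'
python3 - <<'E'
from boxfit import *
from seg import *
rd(); 
c,s=np.cos(np.radians(6.65)),np.sin(np.radians(6.65))
for n in("wrist","scene","side"):
    im,P=cloud(n); save(n+'5',im)
    d=P[...,:2]-[.5072,.3277]; x=d[...,0]*c-d[...,1]*s; y=d[...,0]*s+d[...,1]*c
    k=(abs(x)<.074)&(abs(y)<.094)&(P[...,2]>.06)&(P[...,2]<.095)&~((abs(x)<.02)&(abs(y)<.06))
    A=np.c_[x[k],y[k],np.ones(k.sum())]; co=np.linalg.lstsq(A,P[...,2][k],rcond=None)[0]; print(n,k.sum(),'tilt mm over 150/190',(co[:2]*[150,190]).round(2),'z0',co[2].round(4))
    hsv=cv2.cvtColor(im,cv2.COLOR_RGB2HSV); o=(hsv[...,0]<18)&(hsv[...,1]>140)&(P[...,2]>.08)&(P[...,2]<.16)&(abs(y)<.04)
    for nm,kk in(('F',o&(x<-.05)&(x>-.15)),('B',o&(x>.05)&(x<.15))):
        if kk.sum()>10:
            q=np.c_[x[kk],y[kk],P[...,2][kk]]; print(nm,kk.sum(),np.percentile(q,[3,97],0).round(3).tolist(),'at top x',q[q[:,2]>np.percentile(q[:,2],90)].mean(0).round(3))
# approach start for front clip: local (-122,0), jaws along box y
M=lambda a,b:np.array([.5072+a*c+b*s,.3277-a*s+b*c])
print(M(-.135,0),M(.135,0)); t=M(-.135,0); plan(t[0],t[1],.21,83.35)
E
```

```text
time: 28.75
position: [0.5062, 0.3274, 0.2284]
tool_rot: [-2.344, -2.092, 0.002]
ft_force: [0.7, 1.4, 0.6]
grip_width: 0.252
t 28.75 [0.5062 0.3274 0.2284] ang -6.5 tilt 0.07 F [0.7 1.4 0.6] w 0.252 j7 -0.66
wrist 20256 tilt mm over 150/190 [ 0.06 -0.13] z0 0.0782
F 2498 [[-0.108, -0.027, 0.088], [-0.089, 0.022, 0.136]] at top x [-0.106  0.002  0.136]
B 409 [[0.093, -0.026, 0.12], [0.101, 0.028, 0.138]] at top x [ 0.098 -0.002  0.138]
scene 4199 tilt mm over 150/190 [0.16 0.11] z0 0.0773
F 669 [[-0.105, -0.024, 0.086], [-0.088, 0.03, 0.134]] at top x [-0.104  0.004  0.134]
B 281 [[0.093, -0.023, 0.087], [0.103, 0.031, 0.137]] at top x [0.102 0.005 0.137]
side 975 tilt mm over 150/190 [-0.28  0.27] z0 0.0769
F 21 [[-0.11, -0.033, 0.091], [-0.095, 0.007, 0.135]] at top x [-0.108 -0.009  0.135]
B 95 [[0.088, -0.027, 0.085], [0.099, 0.026, 0.136]] at top x [ 0.098 -0.001  0.136]
[0.37310827 0.34333354] [0.64129173 0.31206646]
now [0.5059 0.3272 0.2278] ang -6.5 D [-132.8   16.1  -17.8] turn -18.0 n 18
[0.0, -0.19, 0.02, -1.0]
[0.02, -0.18, 0.02, -1.0]
[0.03, -0.18, 0.02, -1.0]
[0.05, -0.18, 0.02, -1.0]
[0.06, -0.17, 0.02, -1.0]
[0.08, -0.17, 0.02, -1.0]
[0.09, -0.16, 0.02, -1.0]
[0.11, -0.15, 0.02, -1.0]
[0.12, -0.14, 0.02, -1.0]
[0.13, -0.13, 0.02, -1.0]
[0.14, -0.12, 0.02, -1.0]
[0.15, -0.11, 0.02, -1.0]
[0.16, -0.09, 0.02, -1.0]
[0.17, -0.08, 0.02, -1.0]
[0.17, -0.06, 0.02, -1.0]
[0.18, -0.05, 0.02, -1.0]
[0.18, -0.03, 0.02, -1.0]
[0.19, -0.02, 0.02, -1.0]
```

View pics/scene5.png

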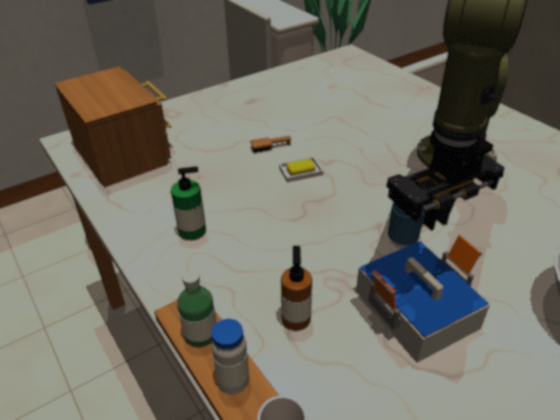

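The lid is home: its top plane is at z = 0.078 and tilts under 0.3 mm in all three cameras, and the other objects are where they were. Next, the front clip, pushed over with shut fingers from outside.

```bash
python3 -m jog '[[[0,0,-0.9,0,0],[0,0,-0.9,0,0],[0,0,-0.9,0,0],[0,0,-0.85,0,0],[0,0,0,0.8,0],[0,0,0,1,0],[0,0,0,1,0],[0,0,0,0,0]]]'
python3 -c "
from h import *
rd()"
```

```text
time: 29.9
position: [0.3633, 0.3413, 0.1139]
tool_rot: [2.343, 2.091, -0.012]
ft_force: [0.1, -0.5, 0.2]
grip_width: 0.006
t 29.90 [0.3633 0.3413 0.1139] ang -6.5 tilt 0.46 F [ 0.1 -0.5  0.2] w 0.006 j7 -0.90
```

```bash
python3 -m jog '[[[0,0,0.4,0,0],[0,0,0.3,0,0],[0,0,0.3,-0.05,0],[0,0,0.3,-0.05,0],[0,0,0.3,0,0],[0,0,0.3,0,0],[0,0,0.2,0,0],[0,0,0,0,0]]]'
python3 -c "
from h import *
rd()"; python3 -m jog '[[[0,0,0,0.3,0],[0,0,0,0.3,0],[0,0,0,0,0]]]'
python3 -c "
from h import *
rd()"
```

```text
time: 30.9
position: [0.4502, 0.3337, 0.1214]
tool_rot: [2.345, 2.09, 0.001]
ft_force: [0.1, -0.2, -0.1]
grip_width: 0.004
t 30.90 [0.4502 0.3337 0.1214] ang -6.6 tilt 0.07 F [ 0.1 -0.2 -0.1] w 0.004 j7 -0.74
time: 31.28
position: [0.4475, 0.3338, 0.0958]
tool_rot: [-2.343, -2.092, 0.005]
ft_force: [0.5, -0.3, 0.2]
grip_width: 0.005
t 31.27 [0.4475 0.3338 0.0958] ang -6.5 tilt 0.18 F [ 0.5 -0.3  0.2] w 0.005 j7 -0.73
```

```bash
python3 -m jog '[[[0,0,0,0.1,0],[0,0,0,0.08,0],[0,0,0,0.05,0],[0,0,0,0,0]]]'
python3 -c "
from h import *
rd()"; python3 -m jog '[[[0,0,0,0.05,0],[0,0,0,0,0]]]'
python3 -c "
from h import *
rd()
im,P=cloud('scene'); save('s6',im[200:400,300:560].repeat(3,0).repeat(3,1))"
```

```text
time: 31.78
position: [0.4488, 0.3343, 0.0881]
tool_rot: [-2.344, -2.092, 0.0]
ft_force: [0.1, -0.5, 1.0]
grip_width: 0.004
t 31.77 [0.4488 0.3343 0.0881] ang -6.5 tilt 0.01 F [ 0.1 -0.5  1. ] w 0.004 j7 -0.73
time: 32.02
position: [0.4488, 0.3342, 0.086]
tool_rot: [-2.344, -2.092, 0.0]
ft_force: [0.2, 0.6, -0.4]
grip_width: 0.008
t 32.02 [0.4488 0.3342 0.086 ] ang -6.5 tilt 0.01 F [ 0.2  0.6 -0.4] w 0.008 j7 -0.72
```

View pics/s6.png

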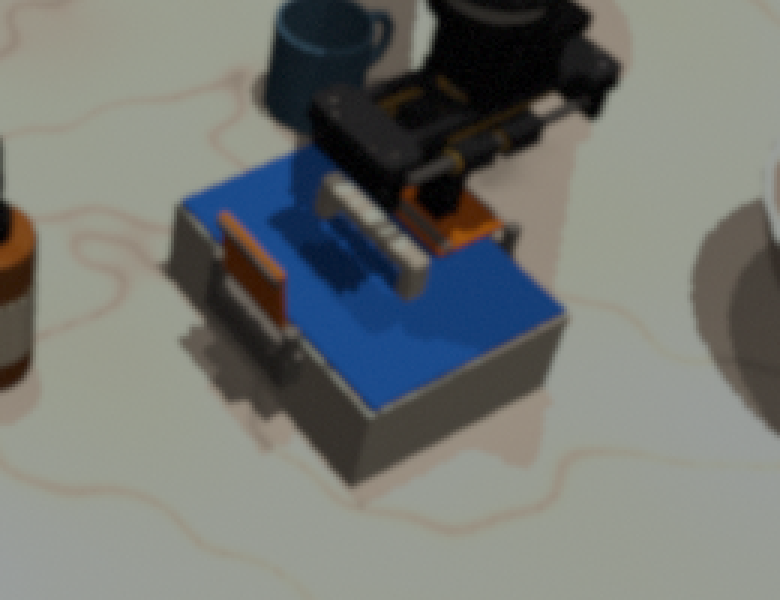

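The crop shows the front clip (450,215) nearly flat under the fingers, and the back clip (252,270) still upright. Press down until there is a clear reaction.

```bash
python3 -m jog '[[[0,0,0,0.05,0],[0,0,0,0,0]]]'|grep -E 'pos|force';python3 -m jog '[[[0,0,0,0.05,0],[0,0,0,0,0]]]'|grep -E 'pos|force'
```

```text
position: [0.4489, 0.3343, 0.0853]
ft_force: [-2.7, -1.6, 7.9]
position: [0.4489, 0.3344, 0.085]
ft_force: [-5.5, -5.3, 18.5]
```

```bash
python3 -m jog '[[[0,0,0,-0.9,0],[0,0,0,-1,0],[0,0,0.5,-0.9,0],[0,0,0.9,-0.4,0],[0,0,0.9,0,0],[0,0,0.9,0,0],[0,0,0.9,0,0],[0,0,0.9,0,0],[0,0,0,0,0],[0,0,0,0,0]]]'
python3 - <<'E'
from h import *
rd(); c,s=np.cos(np.radians(6.65)),np.sin(np.radians(6.65))
d=get_state()["position"][:2]-np.array([.5072,.3277]); print('local',(d[0]*c-d[1]*s).round(4),(d[0]*s+d[1]*c).round(4))
E
```

```text
time: 33.83
position: [0.6468, 0.3119, 0.2096]
tool_rot: [-2.343, -2.091, 0.002]
ft_force: [-1.0, -0.4, -0.0]
grip_width: 0.004
t 33.83 [0.6468 0.3119 0.2096] ang -6.5 tilt 0.09 F [-1.  -0.4 -0. ] w 0.004 j7 -0.47
local 0.1405 0.0005
```

```bash
python3 -m jog '[[[0,0,0,0.8,0],[0,0,0,0.9,0],[0,0,0,0.6,0],[0,0,0,0,0],[0,0,-0.4,0,0],[0,0,-0.3,0,0],[0,0,-0.3,0,0],[0,0,-0.3,0,0],[0,0,-0.3,0,0],[0,0,-0.3,0,0]]]'
python3 -m jog '[[[0,0,-0.15,0.1,0],[0,0,0,0.3,0],[0,0,0,0.3,0],[0,0,0,0.05,0],[0,0,0,0,0]]]'
```

```text
time: 35.08
position: [0.5715, 0.32, 0.1182]
tool_rot: [2.344, 2.091, -0.0]
ft_force: [0.6, 0.4, 0.9]
grip_width: 0.004
time: 35.7
position: [0.5662, 0.3203, 0.0874]
tool_rot: [2.344, 2.091, -0.002]
ft_force: [0.5, -0.7, 0.5]
grip_width: 0.008
```

```bash
python3 -m jog '[[[0,0,0,0.05,0],[0,0,0,0,0]]]'|grep -E 'pos|force';python3 -m jog '[[[0,0,0,0.05,0],[0,0,0,0,0]]]'|grep -E 'pos|force'
```

```text
position: [0.5665, 0.3206, 0.0863]
ft_force: [-0.2, -0.9, 1.1]
position: [0.5665, 0.3208, 0.0854]
ft_force: [-2.8, -0.9, 5.5]
```

```bash
python3 -m jog '[[[0,0,0,0.05,0],[0,0,0,0,0]]]'|grep -E 'pos|force'; python3 -m jog '[[[0,0,0,-0.8,0],[0,0,0,-1,0],[0,0,0,-1,0],[0,0,-0.5,-0.8,0],[0,0,-0.9,0,0],[0,0,-0.9,0,0],[0,0,0,0,0],[0,0,0,0,0]]]'
python3 - <<'E'
from h import *
rd(); c,s=np.cos(np.radians(6.65)),np.sin(np.radians(6.65))
for n in("wrist","scene","side"):
    im,P=cloud(n); save(n+'7',im)
    if n=="scene": save('s7',im[130:400,160:560].repeat(2,0).repeat(2,1))
    d=P[...,:2]-[.5072,.3277]; x=d[...,0]*c-d[...,1]*s; y=d[...,0]*s+d[...,1]*c
    k=(abs(x)<.074)&(abs(y)<.094)&(abs(y)>.04)&(P[...,2]>.06)&(P[...,2]<.095)&(abs(x)>.02)
    A=np.c_[x[k],y[k],np.ones(k.sum())]; co=np.linalg.lstsq(A,P[...,2][k],rcond=None)[0]; print(n,k.sum(),'lid tilt mm',(co[:2]*[150,190]).round(2),'z0',co[2].round(4))
    for nm,kk in(('F',(x<-.036)&(x>-.08)),('B',(x>.036)&(x<.08))):
        kk=kk&(abs(y)<.025)&(P[...,2]>.07)&(P[...,2]<.16)
        if kk.sum()>20: q=np.polyfit(x[kk],P[...,2][kk],1); print(nm,kk.sum(),'slope deg',np.degrees(q[0]).round(1),'z',np.median(P[...,2][kk]).round(4))
E
```

```text
position: [0.5665, 0.3208, 0.0852]
ft_force: [-5.2, -3.2, 13.2]
time: 37.45
position: [0.4755, 0.331, 0.2264]
tool_rot: [2.344, 2.091, 0.002]
ft_force: [-0.7, -0.0, 0.1]
grip_width: 0.002
t 37.45 [0.4755 0.331  0.2264] ang -6.5 tilt 0.06 F [-0.7 -0.   0.1] w 0.002 j7 -0.71
wrist 8073 lid tilt mm [ 0.06 -0.06] z0 0.0781
F 2452 slope deg 2.2 z 0.0853
B 2445 slope deg -2.3 z 0.0853
scene 2287 lid tilt mm [0.17 0.21] z0 0.0772
F 403 slope deg 1.7 z 0.0845
B 479 slope deg -2.3 z 0.0846
side 504 lid tilt mm [-0.28  0.44] z0 0.0769
F 99 slope deg 5.3 z 0.0842
B 99 slope deg -1.9 z 0.0841
```

View pics/s7.png

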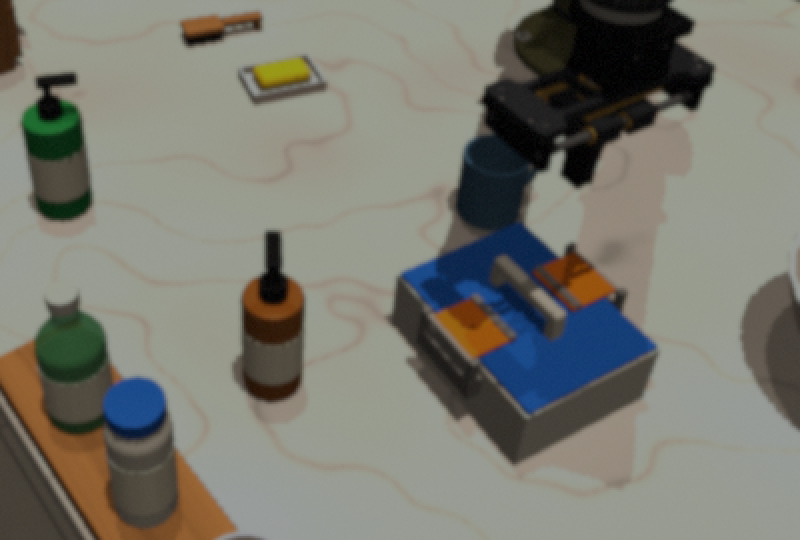

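Both clips look flat on the lid ((475,325) and (572,280)) and nothing else has moved. The 2° slope of the clips may just be the strip at their free edge, so I check the height profile.

Run:
```python
from h import *
c,s=np.cos(np.radians(6.65)),np.sin(np.radians(6.65))
im,P=cloud("wrist"); d=P[...,:2]-[.5072,.3277]; x=d[...,0]*c-d[...,1]*s; y=d[...,0]*s+d[...,1]*c
for sg in(-1,1):
    print(sg,[(mm,round(float(np.nanmedian(P[...,2][(abs(y)<.022)&(abs(sg*x*1000-mm)<2)])*1000),1)) for mm in range(24,96,4)])
```

```text
-1 [(24, 278.6), (28, 274.7), (32, 274.7), (36, 275.7), (40, 319.4), (44, 319.7), (48, 321.0), (52, 323.3), (56, 323.0), (60, 322.8), (64, 324.5), (68, 324.9), (72, 324.6), (76, 324.3), (80, 86.4), (84, 85.1), (88, 85.0), (92, 84.8)]
1 [(24, 78.2), (28, 78.1), (32, 78.5), (36, 86.3), (40, 87.1), (44, 86.2), (48, 302.0), (52, 85.2), (56, 85.3), (60, 85.3), (64, 85.2), (68, 85.2), (72, 85.3), (76, 85.1), (80, 85.1), (84, 85.3), (88, 85.1), (92, 84.6)]
```

The back clip's profile is level at 85.2 mm from the hinge out, and only the lip at its tip is higher. It is flat. Hand in.

```bash
python3 -c "
from bench import job; print(job.close_job())"
```

```text
the job is handed in; nothing more can be done
None
```

The job is handed in at about 37.5 s of the 72 s allowed. The carton and green bottle lie side by side on the box floor, the lid is on, and both clips were folded over after it, front then back.

Last checks:
- **Contents:** before the lid went on, both items measured flat on the floor and parallel, the bottle within about 2° of the box axis.
- **Lid:** its top is at z ≈ 77–78 mm, as it should be when seated. It tilts less than 0.5 mm in all three cameras after the clips were folded.
- **Back clip:** its height profile is level at 85.2 mm, with only a small lip at the free edge standing higher.
- **Front clip:** its height matches the back one in every camera, and it pushed back firmly when pressed flat. The gripper hid it in the last profile, so I did not confirm its profile separately.
- **Slope disagreement:** straight-line fits to the clips gave about 2° of slope, and one sparse side-camera fit on the front clip gave 5°. I put the 2° down to the lip, and the 5° mainly to the few points in that fit.
- **Bystanders:** the brush, soap dish, mug and pumps look unmoved in the last picture. I did not re-measure them.
- **Forces:** the largest reading I saw was about 20 N, while pressing the front clip. The gripper is clear of everything.

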